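# Fish the dropped hose nut out from between the laundry drawer boxes

## Task

The blue hose nut has fallen into one of the two narrow gaps between the oak drawer boxes on the laundry counter. Fish it out along the gap with the bent rod until it lies flat on the open counter, wholly in front of the boxes on the robot's side, then lay the rod back on its tub the way you found it. Keep fingers and arm off the blue nut, and leave the red nut where it lies.

Things in the scene. Friction and masses are not known exactly. Their poses are not given: they have to be found in the camera images.
- blue_nut: The dropped part: a blue plastic ring nut, 42 mm outside diameter (43 to 44 over its grip ribs), open round hole of 28 mm through the middle, 16 mm high, 40 g, loose, lying flat on the counter in one of the two gaps. Origin: centre of its underside, z axis up along the hole.
- red_nut: The same ring nut in red plastic, lying flat in the other gap; to be left there. Origin: centre of its underside.
- rod: L-shaped 7 mm steel rod, orange handle, 140 g. Origin: lower end of its leg, which rises 145 mm along z to the bend, then runs along -x into the handle: x -150 to -30 mm, 24 wide (y), z 131 to 159 mm. Balances at x = -60. It starts level on the 106 x 110 mm green lid (top at 150 mm) of a fixed white tub under x = -135 to -25, its leg hanging free towards the boxes, its end 19 mm above the counter.
- boxes: Three fixed oak drawer boxes in a row, each 180 deep (x -90 to 90 mm), 90 wide, 100 high, at y = -142, 0, 142: two gaps 52 mm wide run along x at y = -71 and 71, open above and at the front (-x, robot side; knobs stick out 12 mm), closed at the back by a 30 mm high skirting (x 82 to 90). Their floor is the counter. Origin: on the counter under the middle box; x points away from the robot.
Mind the look-alikes: they are no part of the job. What is shaped like the rod but turquoise is not meant. Several things look just like the blue_nut: the one meant starts nearest to the robot's base.

How it is judged:
On the way, in this order (a step that is already met when the one before it is completed fails the run):
1. the end of the rod is low down in or right beside the blue nut (horizontal distance between rod and blue_nut below 0.045 m and height (world z) of rod below 0.016 m), for 0.05 s.
2. the blue nut has been drawn out of the gap, wholly in front of the boxes (x of blue_nut in the frame of boxes below -0.112 m and height (world z) of blue_nut below 0.02 m), for 0.1 s.
At the end, for the whole second after the job is handed in: The blue nut lies still and flat (within 10 degrees) on the counter with its centre at least 22 mm in front of the box fronts; the rod lies still and level (within 10 degrees) on its tub, leg hanging, its lower end within 50 mm of where it was; the red nut is within 15 mm of where it was (x of blue_nut in the frame of boxes below -0.112 m and height (world z) of blue_nut between -0.01 and 0.01 m and angle between each of blue_nut, rod's own z axis and vertical below 0.17 rad and linear speed of each of blue_nut, rod below 0.02 m/s and distance of rod from where it was at the start of the episode below 0.05 m and height (world z) of rod above 0.012 m and distance of red_nut from where it was at the start of the episode below 0.015 m); the robot touches nothing.
It fails at once if the fingers or the arm touch the blue nut (contact force between any of the fingers, the arm and blue_nut above 0.3 N).
It fails at once if the red nut is moved by more than 15 mm (distance of red_nut from where it was at the start of the episode above 0.015 m).
It also fails if it takes over 54 s, if anything falls off the work surface, if the arm or the gripper's body presses on something with over 40 N, if the wrist force passes 120 N, or if a joint passes its speed limit or range.

## Robot

A 6-joint arm with a two-finger parallel gripper is mounted at the origin on the work surface. World frame = base frame: x ahead of the robot, y to its left, z up, the work surface at z = 0. Lengths are in m, angles in rad, forces in N, time in s.
With the tool pointing down it reaches from about 0.375 to 0.9 m from the base axis. Payload 3.1 kg.
Tool frame: the origin (TCP) lies at the very end of the fingers, on their centre line; the grasp point (between the pads) lies 19 mm behind it; z points along the fingers, y is the line along which they close (so a half turn about z gives the same grasp; the last joint's range is limited). The gripper opens to 85 mm and grips with 20 to 120 N. Pads are 22 mm wide; open, the fingers measure 114 mm over their backs; the gripper's body (76 mm by 85 mm) begins 54 mm behind the grasp point. The pads swing forward as they close: fully open they stand 13 mm farther back than shut.
Start: joints at [-1.492, 0.527, 1.433, -0, 1.181, -0.178], TCP at [0.159, -0.604, 0.231] pointing down, gripper open.
Joint ranges: [-3.08, 3.08], [-0.75, 2.2], [0.22, 2.44], [-1.43, 4.57], [0, 2.65], [-2.85, 2.85]. Speed limits (rad/s): [2.79, 2.79, 3.14, 3.14, 3.14, 3.14].

## Interface

Orientations are given as a unit quaternion [x, y, z, w].
In Python, from station import sense, snapshot, camera_params, sign_off gives the robot as it stands.
- The arm moves only by the shell command python3 -m handwheel 'ROWS' [OPENING] [FORCE]. ROWS is JSON, a list that holds one entry, the list of rows, each a list of 4 numbers: the shift along the tool's x, y, z in units of 25 mm (1.0 is 25 mm), then the turn about the tool's z in units of 6 degrees (1.0 is 6 degrees). A call has 1 to 20 rows; each row shifts and turns the commanded pose from where the row before left it, along the tool's axes as they then stand; what a row does not reach is not made up. A row lasts 1/8 s, in which the tool goes at most 62.5 mm and 10.7 degrees, less where a joint would pass 70% of its speed; a pose out of reach is approached as far as the arm can. A call is refused whole if a number of a shift passes 1 or a number of a turn 1, either way. A call with a gripper value outside its range is refused whole. OPENING is the finger opening in mm, from 0 to 85.4, set as the call begins (- or left out, the last holds). The fingers move at their own pace and stop on an object; FORCE is the grip in N (left out, the last holds). Time passes only in rows, so rows that do not move let the fingers close. It gives the time, the measured TCP pose, the force, the opening and the grip force at its end, in the units of the state.
- sense(): the state, without advancing time (a new reading comes with each control period).
- snapshot(name): name is "side" or "top"; returns (picture, depth): 420x560x3 uint8, red, green, blue; 420x560 float32, m along the optical axis (not along the pixel's ray), 0 where there is no reading.
- camera_params(name): a dict with "mtx" (3x3 intrinsics, pixels), "D" ([k1, k2, p1, p2, k3] as OpenCV has them; the pictures are not rectified), "extrinsics" (4x4, takes a point from camera to world coordinates). Camera axes: x right, y up, looking along -z (the intrinsics and any distortion apply to the point x, -y, -z); pixel columns grow to the right and rows downward; lengths in m; the calibration is good to about 2 mm. A picture is of the moment at which its call begins. camera_params takes no time and is no camera call.
- sign_off(): hands the job in; it is judged then, once.
The state is a dict: "t": time; "q": joint angles; "qd": joint speeds; "tau": joint torques, N m; "tcp_pos": TCP position; "tool_rot": TCP orientation; "force": force on the tool from outside, world axes, zero at the start; "ft_torque": the same for the moment, N m; "finger_gap": opening from 0.0 (shut) to 1.0 (fully open); "gripper_force": force on a finger pad.
Only numpy, scipy, OpenCV 4.12 (cv2) and the standard library are available. Lean on these libraries where they do the work, as an engineer would, in place of code of your own. Each camera call takes 0.05 s, during which the arm holds its last target. There are 200 camera calls.

## Working session

There is one attempt and no reset: what is moved stays moved. The work goes in short steps, Python scripts to look and compute and a shell command to move; the robot and the scene stay as the last step left them, time stands still between calls to the robot, and variables do not carry over. Pictures are saved under pics/ and viewed, at most 10 in all, crops included, and the job is handed in when it is done.

```bash
mkdir -p pics; ls
cat > h.py <<'E'
import numpy as np, cv2
from station import *
def look(n,tag):
    p,d=snapshot(n); np.savez(f'pics/{tag}.npz',p=p,d=d); cv2.imwrite(f'pics/{tag}.png',p[:,:,::-1]); return p,d
def w(n,uv,d):
    c=camera_params(n); uv=np.array(uv,float).reshape(-1,1,2); d=np.array(d,float).ravel()
    q=cv2.undistortPoints(uv,np.array(c['mtx']),np.array(c['D'])).reshape(-1,2)
    P=np.c_[q[:,0]*d,-q[:,1]*d,-d,np.ones(len(d))]
    return (P@np.array(c['extrinsics']).T)[:,:3]
def cloud(n,d):
    v,u=np.mgrid[:d.shape[0],:d.shape[1]]
    return w(n,np.c_[u.ravel(),v.ravel()],d).reshape(d.shape+(3,))
E
python3 - <<'E'
from h import *
for n in('side','top'):
    look(n,n+'0'); print(np.round(camera_params(n)['extrinsics'],3))
print(sense())
E
```

```text
pics
[[-0.918  0.289 -0.271  0.171]
 [-0.396 -0.643  0.656  0.564]
 [ 0.015  0.709  0.705  0.711]
 [ 0.     0.     0.     1.   ]]
[[-0.017  0.99  -0.138  0.28 ]
 [-1.    -0.016  0.009 -0.002]
 [ 0.007  0.139  0.99   1.004]
 [ 0.     0.     0.     1.   ]]
{'t': 0.1, 'q': array([-1.49148684e+00,  5.28361624e-01,  1.43377960e+00,  6.87184353e-06,
        1.18144267e+00, -1.78478968e-01]), 'qd': array([-3.35390703e-05, -2.59030345e-03, -4.00634499e-03,  3.27507153e-04,
        2.05095108e-03, -2.48493873e-04]), 'tau': array([ 6.86657240e-04, -4.43303668e+01, -1.78585821e+01, -3.20696772e-04,
        3.91717636e-03, -1.43508782e-05]), 'tcp_pos': array([ 0.15932934, -0.60367055,  0.23043689]), 'tool_rot': array([ 9.91704310e-01,  1.28536261e-01,  5.25207861e-05, -9.94236812e-04]), 'force': array([-0.3279693 ,  0.45051722, -0.842715  ]), 'ft_torque': array([-0.01699629,  0.01100051,  0.06737901]), 'gripper_force': 0.0, 'finger_gap': 0.9950205766432041}
```

View pics/top0.png

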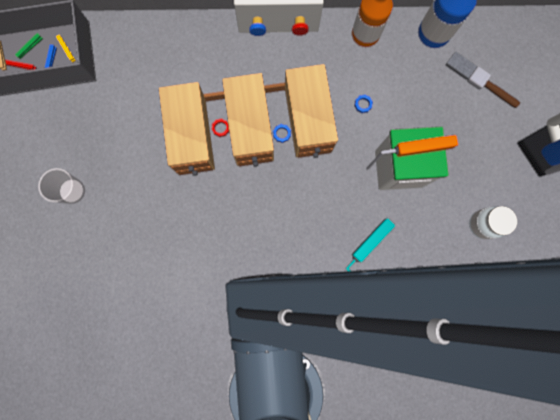

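View pics/side0.png

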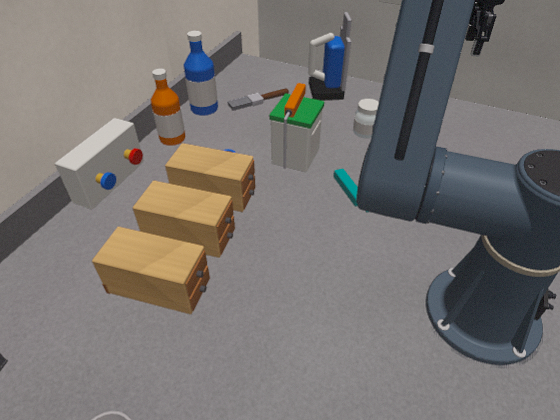

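The top view shows the blue nut in the right-hand gap at about (282,133), the red nut at (221,128), and a decoy blue nut at (363,104). The rod handle runs from (400,150) to (456,143) on the green lid, with its leg at about (385,152). The side view shows the leg hanging at (287,140) and the handle at (295,100).

```bash
cat > m.py <<'E'
from h import *
def seg(n,tag):
    z=np.load(f'pics/{tag}.npz'); p,d=z['p'],z['d']; C=cloud(n,d); H=cv2.cvtColor(p,cv2.COLOR_RGB2HSV).astype(int)
    return p,d,C,H
def rect(P):
    (c,s,a)=cv2.minAreaRect((P[:,:2]*1000).astype(np.float32)); return np.round(c,1),np.round(s,1),round(a,1)
if __name__=='__main__':
    for n in('top','side'):
        p,d,C,H=seg(n,n+'0'); h,s,v=H[...,0],H[...,1],H[...,2]; Z=C[...,2]; ok=d>0
        X,Y=C[...,0],C[...,1]
        for nm,m in dict(box=(abs(Z-.1)<.008)&(h>8)&(h<25)&(s>60)&(X>.4)&(X<.8)&(Y>-.25),
            lid=(h>50)&(h<75)&(s>120)&(abs(Z-.15)<.012),
            handle=(h>4)&(h<17)&(s>190)&(v>120)&(Z>.13)&(Z<.2)&(X<.75),
            blue=(h>100)&(h<125)&(s>150)&(Z<.04)&(X<.78), red=((h<4)|(h>175))&(s>150)&(Z<.04)&(X<.8)).items():
            k,L,st,_=cv2.connectedComponentsWithStats((m&ok).astype(np.uint8))
            for i in range(1,k):
                if st[i,4]<25: continue
                P=C[L==i]; print(n,nm,st[i],'med',np.round(np.median(P,0)*1000),'zpct',np.round(np.percentile(P[:,2],[5,95])*1000),*rect(P))
        # leg: near tub, grey thin
        if n=='side':
            for v0 in (110,120,130,140,150,160,165):
                print(v0,[(u,np.round(C[v0,u]*1000).astype(int).tolist(),p[v0,u].tolist()) for u in range(282,294,2)])
        else:
            for v0 in (150,152,154): print(v0,[(u,np.round(C[v0,u]*1000).astype(int).tolist()) for u in range(378,402,3)])
E
python3 m.py
```

```text
top box [ 285   64   53   85 3267] med [629. -87. 102.] zpct [ 99. 105.] [632.5 -87.5] [182.3  90.1] 7.7
top box [ 222   73   52   85 3274] med [611.  53. 102.] zpct [ 99. 105.] [613.5  53.1] [183.1  89.9] 7.7
top box [ 159   82   50   85 3345] med [592. 193. 102.] zpct [ 99. 105.] [594.7 193.7] [183.2  90.4] 7.7
top lid [390 127  54  21 604] med [ 547. -291.  153.] zpct [150. 155.] [ 549.4 -297.1] [ 35.5 110.6] 12.7
top lid [ 392  150   56   30 1314] med [ 480. -303.  152.] zpct [149. 155.] [ 483.  -302.4] [ 54.2 109.4] 2.7
top handle [398 136  60  20 707] med [ 515. -308.  180.] zpct [170. 183.] [ 517.  -309.6] [ 22.2 118.5] 7.4
top blue [355  95  17  18 136] med [ 667. -222.   17.] zpct [12. 21.] [ 667.5 -221.8] [38.8 40.4] 13.6
top blue [273 124  18  18 127] med [598. -24.  17.] zpct [11. 21.] [597.4 -23.8] [38.4 41.2] 25.7
top red [  5  60  31  10 142] med [771. 603.  29.] zpct [21. 34.] [772.3 604. ] [72.9 10.1] 77.9
top red [212 119  17  18 131] med [612. 124.  17.] zpct [11. 21.] [612.7 124.3] [39.8 37.4] 7.0
150 [(378, [544, -245, 41]), (381, [537, -245, 69]), (384, [509, -2
[... 2206 characters left out ...]
]), (284, [507, -221, 79], [94, 90, 90]), (286, [512, -246, 60], [114, 110, 107]), (288, [507, -248, 60], [115, 112, 109]), (290, [502, -248, 62], [117, 113, 108]), (292, [496, -246, 65], [117, 115, 110])]
160 [(282, [523, -247, 25], [116, 114, 109]), (284, [506, -219, 49], [95, 90, 94]), (286, [511, -246, 29], [109, 107, 105]), (288, [506, -248, 29], [117, 113, 110]), (290, [501, -247, 31], [117, 112, 109]), (292, [494, -244, 35], [114, 112, 106])]
165 [(282, [523, -247, 8], [114, 113, 109]), (284, [505, -219, 34], [95, 91, 91]), (286, [511, -247, 12], [110, 106, 106]), (288, [506, -248, 13], [117, 111, 108]), (290, [500, -245, 17], [116, 111, 109]), (292, [497, -252, 13], [115, 112, 108])]
```

Measurements check out:

| Item | Measured | Expected |
|---|---|---|
| Box tops | 101 mm | 100 mm |
| Handle top | 179 mm | 178 mm |
| Nut top | about 17 mm | 16 mm |

- **Boxes:** origin (613.5, 53.5), yaw 7.65°.
- **Nut:** (598, -24), which is box x -26, y -74.
- **Rod:** yaw 97.3°, leg at (506, -220).

Next I turn the tool and go above the handle.

```bash
python3 -m handwheel '[[[0,0,0,-1],[0,0,0,-1],[0,0,0,-1],[0,0,0,-1],[0,0,0,-1],[0,0,0,-1],[0,0,0,-1],[0,0,0,-1],[0,0,0,-1],[0,0,0,-1],[0,0,0,-1],[0,0,0,-1],[0,0,0,-1],[0,0,0,-0.75],[0,0,0,0]]]' 60 40
python3 -m handwheel '[[[0.69,0.98,0,0],[0.69,0.98,0,0],[0.69,0.98,0,0],[0.69,0.98,0,0],[0.69,0.98,0,0],[0.69,0.98,0,0],[0.69,0.98,0,0],[0.69,0.98,0,0],[0.69,0.98,0,0],[0.69,0.98,0,0],[0.69,0.98,0,0],[0.69,0.98,0,0],[0.69,0.98,0,0],[0.69,0.98,0,0],[0.69,0.98,0,0],[0.69,0.98,0,0],[0,0,0,0],[0,0,0,0]]]'
cat > go.py <<'E'
import sys
from h import *
from scipy.spatial.transform import Rotation as R
s=sense(); r=R.from_quat(s['tool_rot']); x=r.as_matrix()[:,0]
print('t',round(s['t'],2),'tcp',np.round(s['tcp_pos']*1000,1),'yawx',np.degrees(np.arctan2(x[1],x[0])).round(2),'tiltz',r.as_matrix()[:,2].round(3),'gap',round(s['finger_gap']*85.4,1),'F',s['force'].round(1),'q',s['q'].round(2))
if len(sys.argv)>3: print('units',np.round(r.inv().apply(np.array(sys.argv[1:4],float)/1000-s['tcp_pos'])/.025,2))
E
python3 go.py 513.2 -279.7 153
```

```text
t: 1.98
tcp_pos: [0.1594, -0.604, 0.2308]
tool_rot: [0.661, 0.75, 0.0, -0.0]
force: [0.5, -0.2, -0.7]
finger_gap: 0.704
gripper_force: 0.0
t: 4.22
tcp_pos: [0.5128, -0.2811, 0.2311]
tool_rot: [0.661, 0.75, -0.0, -0.0]
force: [-0.7, -0.3, 0.1]
finger_gap: 0.704
gripper_force: 0.0
t 4.22 tcp [ 512.8 -281.1  231.1] yawx 97.25 tiltz [-0.001 -0.    -1.   ] gap 60.1 F [-0.7 -0.3  0.1] q [-0.69  0.47  1.54 -0.    1.13 -0.82]
units [0.05 0.03 3.12]
```

```bash
python3 -m handwheel '[[[0.05,0.03,0.6,0],[0,0,0.6,0],[0,0,0.6,0],[0,0,0.6,0],[0,0,0.4,0],[0,0,0.26,0],[0,0,0,0],[0,0,0,0]]]' 
python3 -m handwheel '[[[0,0,0,0],[0,0,0,0],[0,0,0,0],[0,0,0,0],[0,0,0,0],[0,0,0,0]]]' 15 60
python3 go.py 513 -280 154
```

```text
t: 5.22
tcp_pos: [0.5142, -0.2798, 0.1553]
tool_rot: [0.661, 0.751, 0.0, 0.001]
force: [-0.3, 0.2, 0.1]
finger_gap: 0.701
gripper_force: 0.0
t: 5.98
tcp_pos: [0.5142, -0.2798, 0.1554]
tool_rot: [0.661, 0.751, 0.0, 0.001]
force: [-0.3, 0.5, 4.9]
finger_gap: 0.267
gripper_force: 60.0
t 5.97 tcp [ 514.2 -279.8  155.4] yawx 97.27 tiltz [ 0.001 -0.001 -1.   ] gap 22.8 F [-0.3  0.5  4.9] q [-0.69  0.57  1.61 -0.    0.96 -0.82]
units [-0.   -0.05  0.06]
```

```bash
python3 -m handwheel '[[[0,0,-0.3,0],[0,0,-0.6,0],[0,0,-0.8,0],[0,0,-0.8,0],[0,0,-0.8,0],[0,0,-0.8,0],[0,0,-0.3,0],[0,0,0,0],[0,0,0,0]]]'
python3 - <<'E'
from m import *
for n in('top','side'): look(n,n+'1')
a=cv2.imread('pics/side1.png')[40:260,120:400]; cv2.imwrite('pics/c1.png',cv2.resize(a,None,fx=2.5,fy=2.5))
E
python3 go.py
```

```text
t: 7.1
tcp_pos: [0.5134, -0.2792, 0.264]
tool_rot: [0.661, 0.751, -0.0, -0.001]
force: [0.7, -1.6, -1.5]
finger_gap: 0.267
gripper_force: 59.4
t 7.2 tcp [ 513.4 -279.2  263.8] yawx 97.27 tiltz [-0.002  0.001 -1.   ] gap 23.0 F [-0.5 -0.4 -0.4] q [-0.69  0.44  1.5   0.    1.21 -0.82]
```

View pics/c1.png

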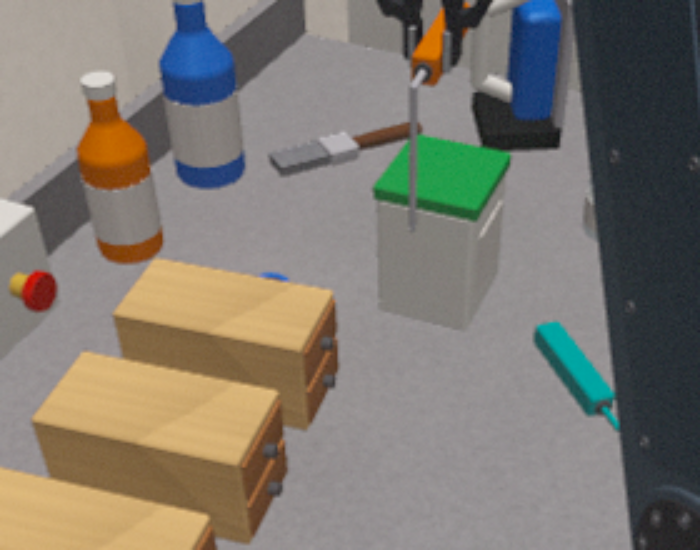

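Run:
```python
from m import *
p,d,C,H=seg('side','side1')
m=(d>0)&(abs(C[...,0]-.505)<.02)&(C[...,1]>-.236)&(C[...,1]<-.19)&(C[...,2]>.05)&(C[...,2]<.29)
for a in range(110,290,15):
    P=C[m&(abs(C[...,2]*1000-a)<7)]; print(a,len(P),np.round(np.median(P,0)*1000) if len(P) else '')
print(np.round(np.percentile(C[m][:,2],[0,1,2])*1000))
```

```text
110 0 
125 2 [ 505. -220.  131.]
140 14 [ 506. -218.  140.]
155 18 [ 506. -219.  156.]
170 16 [ 507. -218.  171.]
185 14 [ 507. -218.  185.]
200 17 [ 506. -218.  199.]
215 21 [ 506. -219.  216.]
230 24 [ 505. -219.  230.]
245 23 [ 505. -219.  245.]
260 17 [ 505. -219.  259.]
275 25 [ 505. -221.  275.]
[131. 132. 135.]
```

The crop shows the rod held level with its leg vertical, leg end at crop (412,228), so about 128 mm above the counter, clear of the boxes. Next I carry it above the nut.

```bash
python3 go.py 605.6 -82.5 268
```

```text
t 7.2 tcp [ 513.4 -279.2  263.8] yawx 97.27 tiltz [-0.002  0.001 -1.   ] gap 23.0 F [-0.5 -0.4 -0.4] q [-0.69  0.44  1.5   0.    1.21 -0.82]
units [ 7.34  4.65 -0.16]
```

```bash
python3 -m handwheel '[[[0.3,0.2,-0.16,0],[0.6,0.38,0,0],[0.64,0.4,0,0],[0.65,0.42,0,0],[0.65,0.42,0,0],[0.65,0.42,0,0],[0.65,0.42,0,0],[0.65,0.41,0,0],[0.65,0.41,0,0],[0.65,0.41,0,0],[0.6,0.38,0,0],[0.4,0.23,0,0],[0.25,0.15,0,0],[0,0,0,0],[0,0,0,0],[0,0,0,0]]]'
python3 - <<'E'
from m import *
for n in('top','side'): look(n,n+'2')
a=cv2.imread('pics/top2.png')[60:190,200:380]; cv2.imwrite('pics/c2.png',cv2.resize(a,None,fx=4,fy=4))
p,d,C,H=seg('side','side2')
m=(d>0)&(abs(C[...,0]-.598)<.02)&(abs(C[...,1]+.024)<.015)&(C[...,2]>.115)&(C[...,2]<.29)
for a in range(125,290,20):
    P=C[m&(abs(C[...,2]*1000-a)<10)]; print(a,len(P),np.round(np.median(P,0)*1000) if len(P) else '')
p,d,C,H=seg('top','top2'); m=(H[...,0]>100)&(H[...,0]<125)&(H[...,1]>150)&(C[...,2]<.04)&(d>0)&(C[...,0]<.65)&(C[...,1]>-.1)&(C[...,0]>.5)
print(m.sum(),np.median(C[m],0))
E
python3 go.py 605.6 -82.5 142
```

```text
t: 9.2
tcp_pos: [0.6058, -0.0834, 0.2688]
tool_rot: [0.661, 0.75, -0.0, 0.0]
force: [0.3, -0.2, -1.8]
finger_gap: 0.27
gripper_force: 59.4
125 0 
145 24 [598. -23. 146.]
165 28 [598. -23. 166.]
185 29 [597. -22. 186.]
205 30 [597. -23. 206.]
225 30 [597. -23. 226.]
245 35 [597. -23. 244.]
265 33 [597. -22. 266.]
285 34 [598. -26. 281.]
0 [nan nan nan]
t 9.3 tcp [605.8 -83.3 268.9] yawx 97.23 tiltz [-0. -0. -1.] gap 23.0 F [ 0.3 -0.7 -1.2] q [-0.32  0.47  1.42 -0.    1.25 -0.45]
units [ 0.03 -0.01  5.07]
  return _methods._mean(a, axis=axis, dtype=dtype,
  ret = um.true_divide(
```

View pics/c2.png

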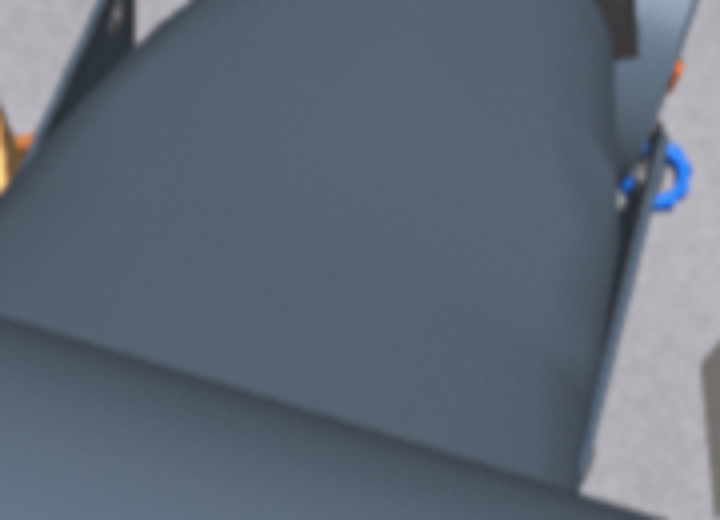

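The crop shows the arm hiding the gap from the top camera; only the decoy nut is visible at (668,175). The side camera puts the leg at (597.5, -24), over the hole, so I lower it.

```bash
python3 -m handwheel '[[[0.03,0,0.3,0],[0,0,0.6,0],[0,0,0.7,0],[0,0,0.7,0],[0,0,0.7,0],[0,0,0.6,0],[0,0,0.5,0],[0,0,0.2,0],[0,0,0,0],[0,0,0,0]]]'
python3 -m handwheel '[[[0,0,0.15,0],[0,0,0.15,0],[0,0,0.15,0],[0,0,0.15,0],[0,0,0.13,0],[0,0,0,0],[0,0,0,0]]]'
python3 go.py 605.6 -82.5 142
```

```text
t: 10.55
tcp_pos: [0.6064, -0.0823, 0.1619]
tool_rot: [0.661, 0.751, 0.0, 0.001]
force: [0.7, 0.1, -0.9]
finger_gap: 0.268
gripper_force: 59.4
t: 11.42
tcp_pos: [0.6059, -0.0821, 0.1431]
tool_rot: [0.661, 0.751, 0.0, 0.0]
force: [-0.4, 0.0, -1.2]
finger_gap: 0.266
gripper_force: 59.4
t 11.43 tcp [605.9 -82.1 143.1] yawx 97.27 tiltz [ 0. -0. -1.] gap 22.8 F [-0.4  0.  -1.2] q [-0.32  0.62  1.55 -0.    0.98 -0.44]
units [-0.01 -0.02  0.04]
```

No contact force on the way down, so the tip is in the hole at about 7 mm. Now I drag it out slowly.

```bash
python3 -m handwheel '[[[0.04,-0.1,0,0],[0.04,-0.2,0,0],[0,-0.28,0,0],[0,-0.28,0,0],[0,-0.28,0,0],[0,-0.28,0,0],[0,-0.28,0,0],[0,-0.28,0,0],[0,-0.28,0,0],[0,-0.28,0,0],[0,-0.28,0,0],[0,-0.28,0,0],[0,-0.28,0,0],[0,-0.28,0,0],[0,-0.28,0,0],[0,-0.28,0,0],[0,-0.28,0,0],[0,-0.28,0,0],[0,-0.28,0,0],[0,-0.2,0,0]]]'
python3 -m handwheel '[[[0,-0.1,0,0],[0,0,0,0],[0,0,0,0],[0,0,0,0]]]'
python3 - <<'E'
from m import *
look('side','side3')
p,d,C,H=seg('side','side3'); m=(H[...,0]>100)&(H[...,0]<125)&(H[...,1]>130)&(C[...,2]<.04)&(d>0)&(C[...,0]<.62)&(C[...,1]>-.1)&(C[...,0]>.4)
print(m.sum(), *(rect(C[m]) if m.any() else []), np.median(C[m],0))
a=cv2.imread('pics/side3.png')[100:320,80:360]; cv2.imwrite('pics/c3.png',cv2.resize(a,None,fx=2.5,fy=2.5))
E
python3 go.py
```

```text
t: 13.92
tcp_pos: [0.4747, -0.0968, 0.1431]
tool_rot: [0.661, 0.75, -0.0, -0.0]
force: [-0.2, 0.4, -1.4]
finger_gap: 0.269
gripper_force: 59.3
t: 14.42
tcp_pos: [0.4728, -0.0971, 0.143]
tool_rot: [0.661, 0.751, -0.0, -0.0]
force: [0.2, 0.2, -1.3]
finger_gap: 0.267
gripper_force: 59.3
180 [475.8 -40.4] [40.2 48.7] 25.0 [ 0.4742996  -0.03295006  0.01561798]
t 14.47 tcp [472.8 -97.  143. ] yawx 97.28 tiltz [-0.  0. -1.] gap 22.8 F [-0.2 -0.4 -1. ] q [-0.43  0.48  1.87 -0.    0.79 -0.56]
```

View pics/c3.png

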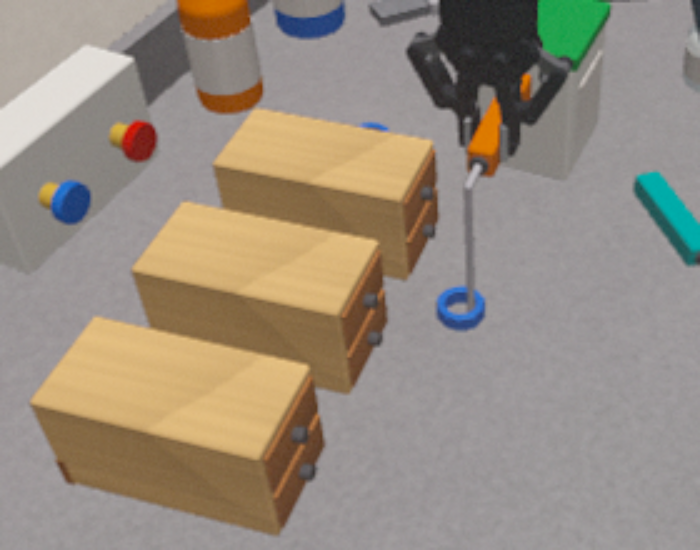

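The picture shows the nut flat on the open counter at crop (461,308), around the leg end. That is box x of about -149 mm, well in front. I ease the leg off the ring, lift it, and go back to the tub.

```bash
python3 -m handwheel '[[[0,0.15,0,0],[0,0.1,0,0],[0,0,0,0],[0,0,-0.3,0],[0,0,-0.6,0],[0,0,-0.7,0],[0,0,-0.7,0],[0,0,-0.7,0],[0,0,-0.7,0],[0,0,-0.7,0],[0,0,-0.4,0],[0,0,-0.2,0],[0,0,0,0],[0,0,0,0]]]'
python3 go.py 513.9 -279.7 268
```

```text
t: 16.23
tcp_pos: [0.4785, -0.0961, 0.2675]
tool_rot: [0.661, 0.751, -0.0, -0.001]
force: [0.7, -0.6, -1.8]
finger_gap: 0.269
gripper_force: 59.3
t 16.23 tcp [478.5 -96.1 267.5] yawx 97.27 tiltz [-0.001  0.001 -1.   ] gap 23.0 F [ 0.7 -0.6 -1.8] q [-0.43  0.3   1.72  0.    1.12 -0.55]
units [-7.46  0.48 -0.03]
```

```bash
python3 -m handwheel '[[[-0.3,0.04,0,0],[-0.6,0.04,0,0],[-0.66,0.04,0,0],[-0.7,0.04,0,0],[-0.7,0.04,0,0],[-0.7,0.04,0,0],[-0.7,0.04,0,0],[-0.7,0.04,0,0],[-0.7,0.04,0,0],[-0.7,0.04,0,0],[-0.6,0.04,0,0],[-0.3,0.04,0,0],[-0.1,0,0,0],[0,0,0,0],[0,0,0,0]]]'
python3 go.py 514.2 -279.8 156.5
python3 - <<'E'
from m import *
look('side','side4')
p,d,C,H=seg('side','side4'); m=(H[...,0]>100)&(H[...,0]<125)&(H[...,1]>130)&(C[...,2]<.04)&(d>0)&(C[...,0]<.62)&(C[...,1]>-.1)&(C[...,0]>.4)
print(m.sum(), *rect(C[m]), np.percentile(C[m][:,2],[5,50,95]))
E
```

```text
t: 18.1
tcp_pos: [0.5143, -0.2792, 0.2681]
tool_rot: [0.661, 0.751, 0.0, -0.0]
force: [0.2, -0.2, -1.9]
finger_gap: 0.27
gripper_force: 59.3
t 18.1 tcp [ 514.3 -279.2  268.1] yawx 97.3 tiltz [-0.  0. -1.] gap 23.1 F [ 0.2 -0.2 -1.9] q [-0.69  0.43  1.49  0.    1.22 -0.82]
units [-0.03 -0.01  4.46]
207 [475.3 -39.2] [40.3 48.9] 25.0 [0.00649908 0.01565487 0.01849869]
```

The nut stayed flat. Now I lower the rod.

```bash
python3 -m handwheel '[[[-0.03,0,0.3,0],[0,0,0.6,0],[0,0,0.7,0],[0,0,0.7,0],[0,0,0.7,0],[0,0,0.6,0],[0,0,0.4,0],[0,0,0.2,0],[0,0,0.12,0],[0,0,0.12,0],[0,0,0,0],[0,0,0,0]]]'
python3 go.py 514.2 -279.8 155.4
```

```text
t: 19.65
tcp_pos: [0.5146, -0.2806, 0.1574]
tool_rot: [0.661, 0.751, 0.0, 0.0]
force: [0.4, -0.3, -2.2]
finger_gap: 0.265
gripper_force: 59.3
t 19.65 tcp [ 514.6 -280.6  157.4] yawx 97.27 tiltz [ 0. -0. -1.] gap 22.6 F [ 0.4 -0.3 -2.2] q [-0.69  0.57  1.6   0.    0.97 -0.82]
units [ 0.04 -0.01  0.08]
```

```bash
python3 -m handwheel '[[[0,0,0.05,0],[0,0,0.05,0],[0,0,0,0],[0,0,0,0]]]'
python3 -m handwheel '[[[0,0,0,0],[0,0,0,0],[0,0,0,0],[0,0,0,0],[0,0,0,0],[0,0,-0.2,0],[0,0,-0.4,0],[0,0,-0.8,0],[0,0,-0.8,0],[0,0,-0.8,0],[0,0,-0.8,0],[0,0,0,0],[0,0,0,0]]]' 60
python3 -m handwheel '[[[-0.8,-0.3,-0.3,0],[-0.8,-0.3,-0.3,0],[-0.8,-0.3,-0.3,0],[-0.8,-0.3,-0.3,0],[-0.8,-0.3,-0.3,0],[0,0,0,0],[0,0,0,0],[0,0,0,0]]]'
python3 - <<'E'
from m import *
p,d=look('side','side5'); look('top','top5')
p,d,C,H=seg('side','side5')
m=(d>0)&(abs(C[...,0]-.505)<.02)&(C[...,1]>-.236)&(C[...,1]<-.19)&(C[...,2]>.035)&(C[...,2]<.2)
for a in range(40,180,30):
    P=C[m&(abs(C[...,2]*1000-a)<10)]; print(a,len(P),np.round(np.median(P,0)*1000) if len(P) else '')
m=(H[...,0]>3)&(H[...,0]<17)&(H[...,1]>190)&(C[...,2]>.13)&(C[...,2]<.2)&(C[...,0]<.6)&(C[...,1]<-.2)
print('handle',*rect(C[m]),np.percentile(C[m][:,2],[5,50,95]))
E
python3 -c "
import cv2,numpy as np
a=cv2.imread('pics/side5.png')[:,60:400];b=cv2.imread('pics/top5.png')[:,100:520]
cv2.imwrite('pics/c5.png',np.hstack([a,b]))"
```

```text
t: 20.15
tcp_pos: [0.5146, -0.2806, 0.1554]
tool_rot: [0.661, 0.751, -0.0, 0.0]
force: [-1.0, 0.8, 6.5]
finger_gap: 0.267
gripper_force: 60.0
t: 21.78
tcp_pos: [0.5141, -0.2802, 0.2493]
tool_rot: [0.661, 0.751, -0.0, -0.0]
force: [-0.2, -0.3, -0.3]
finger_gap: 0.709
gripper_force: 0.0
t: 22.78
tcp_pos: [0.49, -0.3834, 0.2867]
tool_rot: [0.66, 0.751, 0.0, -0.001]
force: [0.4, -0.6, 0.2]
finger_gap: 0.702
gripper_force: 0.0
40 14 [ 508. -220.   42.]
70 13 [ 507. -220.   69.]
100 19 [ 507. -221.  101.]
130 21 [ 507. -220.  130.]
160 28 [ 507. -221.  164.]
handle [ 517.6 -310.3] [ 22.2 117.9] 6.5 [0.16070492 0.17834197 0.18080871]
```

View pics/c5.png

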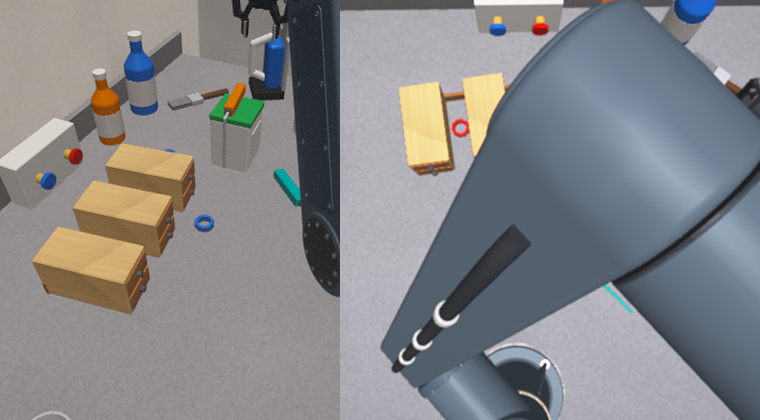

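The picture shows the rod level on its lid at (235,100) with the leg hanging at (225,140). The nut lies flat on the open counter at (204,223), the red nut is still in its gap at (460,128), and the gripper is clear.

```bash
python3 -c "
from station import *
print(sign_off())"
```

```text
the job is handed in; nothing more can be done
None
```

I fished the blue nut out of its gap, and it lies flat on the counter about 59 mm in front of the box fronts. The rod is back level on its tub within 2–3 mm of where it started, the red nut is still in its gap, and the job was handed in at about 23 s (sign-off returned no verdict).

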